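# Tuck a chambered slide under the microscope's stage clip

### The arm

A 6-joint arm with a two-finger parallel gripper is mounted at the origin on the work surface. World frame = base frame: x ahead of the robot, y to its left, z up, the work surface at z = 0. Lengths are in m, angles in rad, forces in N, time in s.
With the tool pointing down it reaches from about 0.25 to 0.775 m from the base axis. Payload 4 kg.
Tool frame: the origin (TCP) lies midway between the tips of the shut fingers; the grasp point (between the pads) lies 19 mm behind it; y points along the fingers, x is the direction in which the jaws open and shut, and the axes are right-handed (so a half turn about y gives the same grasp; the last joint's range is limited). The gripper opens to 94 mm and grips with 3 to 60 N. Pads are 16 mm wide; open, the fingers measure 119 mm over their backs; the gripper's body (75 mm by 177 mm) begins 78 mm behind the grasp point.
Start: joints at [-1.37, 0.087, 1.371, -0, 1.684, -0.103], TCP at [0.165, -0.525, 0.206] pointing down, gripper open.
Joint ranges: [-3.1, 3.1], [-0.76, 2.03], [0.27, 2.55], [-1.08, 4.22], [0.17, 2.65], [-2.57, 2.57]. Speed limits (rad/s): [2.79, 2.79, 3.14, 3.14, 3.14, 3.14].

### API

Orientations are given as [roll, pitch, yaw] about the fixed x, y, z axes, in that order (R = Rz(yaw) Ry(pitch) Rx(roll)).
In Python, from bench import robot gives the robot as it stands.
- The arm moves only by the shell command python3 -m creep 'ROWS'. ROWS is JSON, a list of rows, each a list of 7 numbers: the shift along the tool's x, y, z in mm, then the turn, a rotation vector about the tool's x, y, z in degrees, then the closure in counts, from 0 (fully open) to 255 (shut). A call has 1 to 5 rows; each row is the pose to reach, as a shift and turn from the pose commanded when the call began, along the tool's axes at that moment; what a row does not reach only later rows make up. A row lasts 1/8 s, in which the tool goes at most 62.5 mm and 10.7 degrees, less where a joint would pass 70% of its speed; a pose out of reach is approached as far as the arm can. A call with a gripper value outside its range is refused whole. The fingers move at their own pace and stop on an object; the grip force is fixed at half the most. Time passes only in rows, so rows that repeat a pose let the fingers close. It gives the time, the measured TCP pose, the force and the opening at its end, in the units of the state.
- robot.get_obs(): the state, without advancing time (a new reading comes with each control period).
- robot.snapshot(name): name is "scene" or "side" or "wrist"; returns a dict with "color" (384x512x3 uint8, blue, green, red), "fx", "fy", "cx", "cy" (pixels), "world_from_camera" (4x4, takes a point from camera to world coordinates); the wrist camera has in their place "mount" (4x4, takes a point from camera to tool coordinates, whose origin is the TCP and whose axes are the tool frame's). Camera axes: x right, y down, z forward; pixel columns grow to the right and rows downward; lengths in m; the calibration is good to about 2 mm. A picture is of the moment at which its call begins: read the wrist's pose just before it. There is no depth.
- robot.close_job(): hands the job in, once; it reports no verdict.
Trained networks look in the newest picture that a camera, given by its name, has taken for a name from the list of things; names that differ only in an ending like _2 or _b are one class to them, and where a whole thing is asked for, a point or a joint stands for the part that bears it (a point fixed in the world has none). Each returns a list of dicts, best first, with "p" (0 to 1); they miss things now and then, are a little off and sometimes report something else, mostly with a low value. They report only what shows in the picture. A call takes as long as a camera call.
- robot.spot_in(name, camera): "point" ([x, y, z] in m, in world coordinates, good to about 4 mm: the middle of the surface that is visible of it).
- robot.landmark_of(name, camera): "point" ([x, y, z] in m, in world coordinates, good to about 4 mm: a listed point, or the origin of a listed thing).
The state is a dict: "time": time; "joint_positions": joint angles; "qvel": joint speeds; "joint_torque": joint torques, N m; "tool_pos": TCP position; "ee_rot": TCP orientation; "wrist_force": force on the tool from outside, world axes, zero at the start; "wrist_torque": the same for the moment, N m; "width": finger opening in m.
Only numpy, scipy, OpenCV 4.12 (cv2) and the standard library are available. Lean on these libraries where they do the work, as an engineer would, in place of code of your own. Each camera call takes 0.05 s, during which the arm holds its last target.

### The job

Load the eight-well chambered slide (two rows of four wells) on the microscope, wells upward: lay it flat on the stage, tuck its bare tab under the sprung stage clip and bring it fully home, with the tab's end against the end stop and its long side flush along the side guide, then let go of it. It has a glass bottom, so carry it level and do not force it; leave the two-well slide, the dish and the other things on the bench where they are.

Things in the scene. Friction and masses are not known exactly. Their poses are not given: they have to be found in the camera images.
- slide_eight: The slide to load, white polymer, lying wells up on the tray, 25 g. Base 76 x 26 x 4 mm; on it a block of eight wells (4 x 2), rigid, gripped across its 22 mm. Origin: centre of the underside; x along its length to the bare tab, y left, z up. Block: x -37 to +13, y -11 to +11, z 4 to 14 mm. Bare tab, 4 mm thick: x +13 to +38 mm.
- slide_corner (a point): Corner of the eight-well slide at the tab end, +y side, on the underside: (38, 13, 0) mm in the slide's frame, same axes.
- microscope: Compact white inverted microscope, fixed, front (-x) to the robot; housing 280 x 170 mm, focus knobs out to y +-113 mm. Origin: centre of its underside on the bench; x front to back, y left, z up. Flat dark stage: top at z 118, x -130 to +110, y -85 to +85 mm. Home of the slide: tab to +x, parallel to x, its origin at (-15, 0, 118) mm. Lamp post 222 mm high at (125, -62), arm swung off right.
- guide_corner (a point): Inner corner of an L of aluminium strip 3 mm high on the stage, at stage height: (23, 13, 118) mm in the microscope's frame, same axes. End stop: face to -x at x 23, from y -13 to +21 mm. Side guide, 8 mm thick: face to -y at y 13, from x -47 to +23 mm. With the slide home, its slide_corner lies here.
- clip (a joint): Sprung steel stage clip, a strip 10 mm wide at y 0, hinged at x 55, 9 mm above the stage, reaching to -x over the end stop to a rounded bend at x 14. Upward swing in rad: 0 at rest (bend 1 mm above the stage), 0.073 on the 4 mm tab, at most 0.35. Presses with 1.5 N at rest, 2.2 N on the tab. A tab lying flat and pushed to +x lifts it by itself with some 4 to 15 N, more if the slide is also pressed down.
- clip_lip (a point): End of the clip's turned-up lip, middle of its width: at rest at (4, 0, 124) mm in the microscope's frame. The lip rises at 22 degrees from the bend towards -x; its end is about 5 mm clear of the stage, so a tab held more than 1 mm above the stage strikes it.
- tray: Shallow dark steel tray, fixed, 240 x 280 mm, 9 mm high with 3 mm walls and floor; slides and dish lie on its floor. Origin: centre of its underside; z up.
- slide_two: Bystander: slide of the same make and size with only two large wells, on the tray. Axes as the other slide.
- dish: Bystander: small lidded white dish, 37 mm across, 12 mm high, on the tray. Origin at the centre of its underside.
- oil_bottle: Bystander: amber dropper bottle, 26 mm across, 58 mm high, on the bench. Origin under its centre.
- medium_bottle: Bystander: bottle 60 mm across, 125 mm high, on the bench. Origin under its centre.
- marker: Bystander: marker pen 132 mm long, 13 mm thick, lying on the bench along its x. Origin beneath it, near the middle.
- beaker: Bystander: glass beaker 70 mm across, 85 mm high, on the bench. Origin under its centre.

How it is judged:
At the end, for the whole second after the job is handed in: The eight-well slide lies at rest and flat on the stage (within 1.5 mm, 0.04 rad), its tab under the clip (clip raised by 0.05 to 0.1 rad), the tab's end within 1.5 mm of the end stop, its long side within 1.5 mm of the side guide and parallel to it within 0.035 rad, released (x of slide_corner in the frame of guide_corner between -0.0015 and 0.002 m and y of slide_corner in the frame of guide_corner between -0.0015 and 0.002 m and z of slide_corner in the frame of guide_corner below 0.0015 m and angle between the x axis of slide_eight and the x axis of microscope, either way round below 0.035 rad and angle between slide_eight's own z axis and vertical below 0.04 rad and value of joint clip between 0.05 and 0.1 rad and linear speed of slide_eight below 0.005 m/s); the robot touches nothing.
It fails at once if the slide is forced: more than 40 N between it and the microscope (contact force between slide_eight and microscope above 40 N).
It fails at once if the eight-well slide is tipped more than about 35 degrees (angle between slide_eight's own z axis and vertical above 0.6 rad).
It fails at once if the two-well slide or the dish is moved by more than 25 mm (distance of any of slide_two, dish from where it was at the start of the episode above 0.025 m).
It fails at once if a bottle, the marker or the beaker is moved by more than 25 mm (distance of any of oil_bottle, medium_bottle, marker, beaker from where it was at the start of the episode above 0.025 m).
It also fails if it takes over 48 s, if anything falls off the work surface, if the arm or the gripper's body presses on something with over 40 N, if the wrist force passes 120 N, or if a joint passes its speed limit or range.

## Working session

There is one attempt and no reset: what is moved stays moved. The work goes in short steps, Python scripts to look and compute and a shell command to move; the robot and the scene stay as the last step left them, time stands still between calls to the robot, and variables do not carry over. Pictures are saved under pics/ and viewed, and the job is handed in when it is done.

```bash
ls; mkdir -p pics; cat > h.py <<'E'
from bench import robot
import cv2, numpy as np
from scipy.spatial.transform import Rotation as R
def snap(c,n):
    s=robot.snapshot(c); cv2.imwrite(f'pics/{n}.png',s['color']); return s
E
python3 - <<'E'
from h import *
o=robot.get_obs(); print(o)
for c in ['scene','side','wrist']:
    s=snap(c,c+'0')
    print(c,s['fx'],s['cx'],s['cy'],np.round(s.get('world_from_camera',s.get('mount')),3).tolist())
    for n in ['slide_eight','slide_corner','guide_corner','clip_lip','microscope','slide_two','dish','tray']:
        try:
            for f in ('landmark_of','spot_in'):
                r=getattr(robot,f)(n,c); print(c,f,n,[(np.round(q['point'],4).tolist(),round(q['p'],2)) for q in r[:2]])
        except Exception as e: print(n,e)
    print(robot.get_obs()['time'])
E
```

```text
pics
{'time': 0.0, 'joint_positions': array([-1.37007753e+00,  8.79309619e-02,  1.37222126e+00, -7.60718444e-06,
        1.68361350e+00, -1.03095659e-01]), 'qvel': array([-0.00074406,  0.00048412, -0.0011157 , -0.00145047,  0.00124063,
        0.00123231]), 'joint_torque': array([ 4.10608945e-04, -3.40175807e+01, -3.02426720e+01,  7.18041253e-02,
        3.31019587e-02, -1.59749648e-04]), 'tool_pos': array([ 0.16442504, -0.5242747 ,  0.20433407]), 'ee_rot': array([-1.57058021,  0.00216231, -1.26698248]), 'wrist_force': array([ 0.28560305, -0.04394533,  0.53574547]), 'wrist_torque': array([-0.00202779, -0.01082534,  0.02432879]), 'width': 0.09387261158692824}
scene 398.7979570562419 255.53845936656748 192.6362093140478 [[-0.802, 0.475, -0.363, 0.914], [0.598, 0.648, -0.471, 0.461], [0.011, -0.595, -0.804, 0.771], [0.0, 0.0, 0.0, 1.0]]
scene landmark_of slide_eight []
scene spot_in slide_eight [([0.5674, 0.2221, 0.0112], 0.89)]
scene landmark_of slide_corner [([0.606, 0.2322, 0.0013], 0.83)]
scene spot_in slide_corner [([0.5686, 0.2234, 0.0135], 0.64)]
scene landmark_of guide_corner [(
[... 1904 characters left out ...]
 0.81)]
side spot_in tray [([0.5058, 0.2518, 0.0083], 0.67)]
1.7
wrist 282.851788705604 259.99654667155636 186.17402510335296 [[1.0, 0.001, 0.0, 0.0], [-0.0, -0.229, 0.973, -0.179], [0.001, -0.973, -0.229, 0.067], [0.0, 0.0, 0.0, 1.0]]
wrist landmark_of slide_eight []
wrist spot_in slide_eight []
wrist landmark_of slide_corner []
wrist spot_in slide_corner []
wrist landmark_of guide_corner []
wrist spot_in guide_corner []
wrist landmark_of clip_lip []
wrist spot_in clip_lip []
wrist landmark_of microscope []
wrist spot_in microscope []
wrist landmark_of slide_two []
wrist spot_in slide_two []
wrist landmark_of dish []
wrist spot_in dish []
wrist landmark_of tray []
wrist spot_in tray []
2.55
```

View pics/scene0.png

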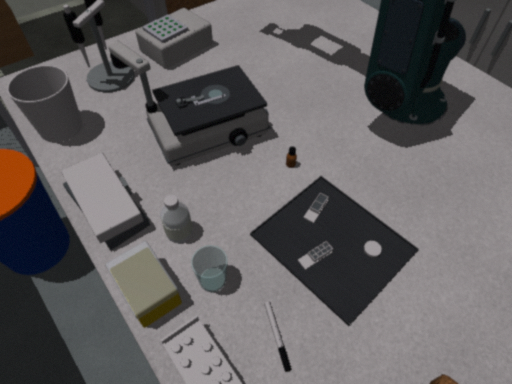

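View pics/side0.png

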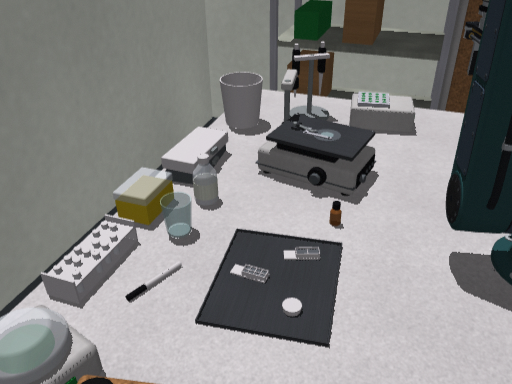

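The scene view shows the eight-well slide at about (316,255) with its tab pointing to world +x. The two-well slide is at (317,207), the dish at (373,248), and the stage with its clip at about (200,97). In the side view the slide is at (250,272). The network positions fit the sizes and heights given. I'll look over the stage first, since it's on the way.

```bash
cat >> h.py <<'E'
def plan(pos,yaw_deg,ref=None):
    o=robot.get_obs(); R0=R.from_euler('xyz',o['ee_rot']); Rt=R.from_euler('xyz',[-90,0,yaw_deg],degrees=True)
    d=R0.inv().apply(np.array(pos)-o['tool_pos'])*1000
    print('t',round(o['time'],2),'tool',np.round(o['tool_pos'],4),np.round(np.degrees(o['ee_rot']),2),'F',np.round(o['wrist_force'],1),'shift',np.round(d,1),'turn',np.round((R0.inv()*Rt).as_rotvec(degrees=True),2))
E
python3 - <<'E'
from h import *
plan([0.51,-0.233,0.30],-90)
E
```

```text
t 2.55 tool [ 0.1645 -0.5248  0.2055] [-90.    -0.   -72.59] F [ 0.2  0.2 -0.7] shift [-175.1  -94.5  417. ] turn [-0.   17.41  0.  ]
```

```bash
python3 -m creep '[[-20,-40,50,0,3,0,0],[-60,-70,110,0,6,0,0],[-100,-90,180,0,10,0,0],[-140,-95,240,0,14,0,0],[-150,-95,300,0,17.4,0,0]]'; python3 -c "
from h import *
plan([0.51,-0.233,0.30],-90)"
```

```text
time: 3.18
tool_pos: [0.3708, -0.3179, 0.2992]
ee_rot: [-1.569, -0.002, -1.573]
wrist_force: [0.4, -1.1, -0.3]
width: 0.0937
t 3.17 tool [ 0.3708 -0.3179  0.2992] [-89.88  -0.14 -90.15] F [ 0.4 -1.1 -0.3] shift [-85.2  -0.8 139. ] turn [-0.12 -0.15  0.14]
```

```bash
python3 -m creep '[[-40,0,50,0,0,0,0],[-75,0,100,0,0,0,0],[-85,0,139,0,0,0,0],[-85,0,139,0,0,0,0]]'; python3 - <<'E'
from h import *
o=robot.get_obs();s=snap('wrist','w1')
T=np.eye(4);T[:3,:3]=R.from_euler('xyz',o['ee_rot']).as_matrix();T[:3,3]=o['tool_pos']
np.savez('w1',T=T,M=s['mount'],K=[s['fx'],s['fy'],s['cx'],s['cy']])
print(o['time'],o['tool_pos'],np.degrees(o['ee_rot']))
for n in ['guide_corner','clip_lip','microscope']:
    r=robot.landmark_of(n,'wrist'); print(n,[(np.round(q['point'],4).tolist(),round(q['p'],2)) for q in r[:2]])
cv2.imwrite('pics/w1b.png',cv2.resize(s['color'][100:340,130:390],None,fx=2.4,fy=2.4,interpolation=cv2.INTER_CUBIC))
E
```

```text
time: 3.68
tool_pos: [0.5105, -0.2328, 0.2961]
ee_rot: [-1.573, 0.001, -1.567]
wrist_force: [-0.6, -0.8, -0.7]
width: 0.0937
3.675 [ 0.51053439 -0.23282223  0.29609932] [-9.01032229e+01  6.69173670e-02 -8.97695048e+01]
guide_corner [([0.569, -0.2239, 0.1227], 0.79)]
clip_lip [([0.5463, -0.225, 0.1219], 0.63)]
microscope [([0.5405, -0.2309, -0.0009], 0.85)]
```

View pics/w1.png

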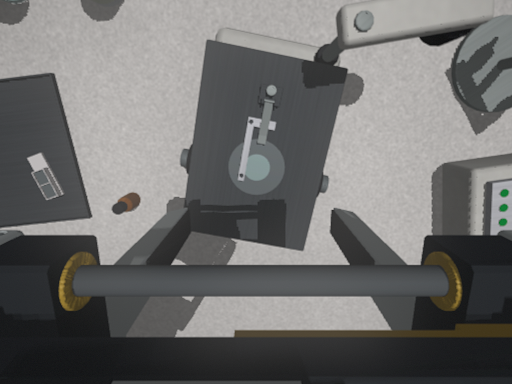

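View pics/w1b.png

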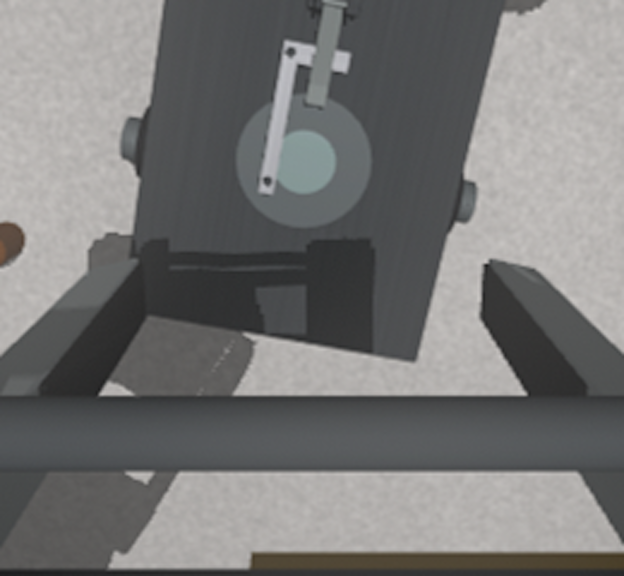

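The wrist view shows the stage turned clockwise, so the microscope has a clear negative yaw. The side guide runs from (242,181) to (254,120) and the clip from (262,143) to (270,92). I'll project the stage corners and the strip.

```bash
cat >> h.py <<'E'
def ray(f,uv,z):
    d=np.load(f+'.npz'); C=d['T']@d['M']; fx,fy,cx,cy=d['K']
    v=C[:3,:3]@[(uv[0]-cx)/fx,(uv[1]-cy)/fy,1]; p=C[:3,3]
    return p+v*(z-p[2])/v[2]
def proj(f,P):
    d=np.load(f+'.npz'); C=np.linalg.inv(d['T']@d['M']); fx,fy,cx,cy=d['K']
    q=C[:3,:3]@np.array(P)+C[:3,3]; return np.array([fx*q[0]/q[2]+cx,fy*q[1]/q[2]+cy])
E
python3 - <<'E'
from h import *
from scipy.optimize import least_squares
full=lambda a:(a[0]/2.4+130,a[1]/2.4+100)
obs=[((208,41),(110,85,118)),((347,70),(110,-85,118)),(full((416,360)),(-130,-85,118)),
 (full((259,192)),(-47,21,121)),(full((274,194)),(-47,13,121)),(full((286,40)),(31,21,121)),(full((350,52)),(31,-13,121)),(full((347,73)),(23,-13,121)),(full((297,63)),(23,13,121)),
 (full((305,103)),(4,5,124)),(full((325,107)),(4,-5,124))]
def res(p,full=False):
    c,s=np.cos(p[2]),np.sin(p[2]); r=[]
    for uv,m in obs:
        m=np.array(m)/1000; P=[p[0]+c*m[0]-s*m[1],p[1]+s*m[0]+c*m[1],m[2]]
        r.append(proj('w1',P)-uv)
    r=np.array(r); return r if full else r.ravel()
f=least_squares(res,[.545,-.233,-.17],loss='soft_l1')
print(f.x,np.degrees(f.x[2])); print(np.round(res(f.x,True),1).tolist())
for m in [(23,13),(4,0),(-15,0)]:
    c,s=np.cos(f.x[2]),np.sin(f.x[2]);print(m,f.x[0]+(c*m[0]-s*m[1])/1e3,f.x[1]+(s*m[0]+c*m[1])/1e3)
plan([0.557,0.221,0.20],-90)
E
```

```text
[ 0.54451113 -0.23332689 -0.1869087 ] -10.709079602976058
[[-1.3, -2.6], [2.3, -1.7], [0.1, 1.8], [-0.3, -0.2], [-0.4, 0.1], [-0.5, 1.6], [0.2, 2.0], [0.1, -0.2], [0.2, -0.1], [0.3, 0.0], [-0.0, -0.1]]
(23, 13) 0.5695262419396325 -0.22482721772395572
(4, 0) 0.5484414678183119 -0.23407017722039902
(-15, 0) 0.529772383943938 -0.23053955301332327
t 3.88 tool [ 0.5079 -0.2349  0.2979] [-8.999e+01 -4.000e-02 -9.008e+01] F [-0.6 -0.3 -1.6] shift [-456.1   97.7   48.5] turn [-0.01 -0.08  0.04]
```

```bash
python3 -m creep '[[-60,0,5,0,0,0,0],[-120,5,10,0,0,0,0],[-180,20,20,0,0,0,0],[-240,40,30,0,0,0,0],[-300,60,35,0,0,0,0]]' ; python3 -m creep '[[-60,20,5,0,0,0,0],[-120,35,10,0,0,0,0],[-156,38,13,0,0,0,0],[-156,38,13,0,0,0,0]]'; python3 - <<'E'
from h import *
P=[];A=[]
o=robot.get_obs();s=snap('wrist','w2')
for i in range(4):
    oo=robot.get_obs(); print(oo['time'],np.round(oo['tool_pos'],4),np.round(np.degrees(oo['ee_rot']),2))
    r=[robot.landmark_of,robot.spot_in][i%2](['slide_eight','slide_eight','slide_corner','slide_two'][i],'wrist'); print([(np.round(q['point'],4).tolist(),round(q['p'],2)) for q in r[:2]])
    P.append(oo['tool_pos']);A.append(oo['ee_rot'])
P=np.mean(P,0);A=np.mean(A,0);print(P,np.degrees(A))
T=np.eye(4);T[:3,:3]=R.from_euler('xyz',A).as_matrix();T[:3,3]=P
np.savez('w2',T=T,M=s['mount'],K=[s['fx'],s['fy'],s['cx'],s['cy']])
cv2.imwrite('pics/w2b.png',cv2.resize(s['color'][70:270,160:360],None,fx=3,fy=3,interpolation=cv2.INTER_CUBIC))
E
```

```text
time: 4.5
tool_pos: [0.5433, 0.0637, 0.2386]
ee_rot: [-1.569, -0.0, -1.573]
wrist_force: [1.0, 0.0, -0.5]
width: 0.0939
time: 5.0
tool_pos: [0.5559, 0.2202, 0.2]
ee_rot: [-1.572, -0.0, -1.569]
wrist_force: [0.5, 0.2, 0.2]
width: 0.0943
5.05 [0.5563 0.2187 0.2005] [-8.999e+01 -5.000e-02 -8.998e+01]
[([0.56, 0.2228, 0.0024], 0.97)]
5.1 [0.5566 0.2179 0.2009] [-8.995e+01 -5.000e-02 -9.006e+01]
[([0.5638, 0.2274, 0.0135], 0.88)]
5.15 [0.5568 0.2175 0.2011] [-8.994e+01 -3.000e-02 -9.011e+01]
[([0.6026, 0.2313, 0.003], 0.66)]
5.2 [0.5569 0.2174 0.2012] [-8.993e+01 -2.000e-02 -9.014e+01]
[([0.4895, 0.1369, 0.0128], 0.57)]
[0.55665135 0.21787471 0.20093024] [-8.99523659e+01 -3.57458837e-02 -9.00721886e+01]
```

View pics/w2b.png

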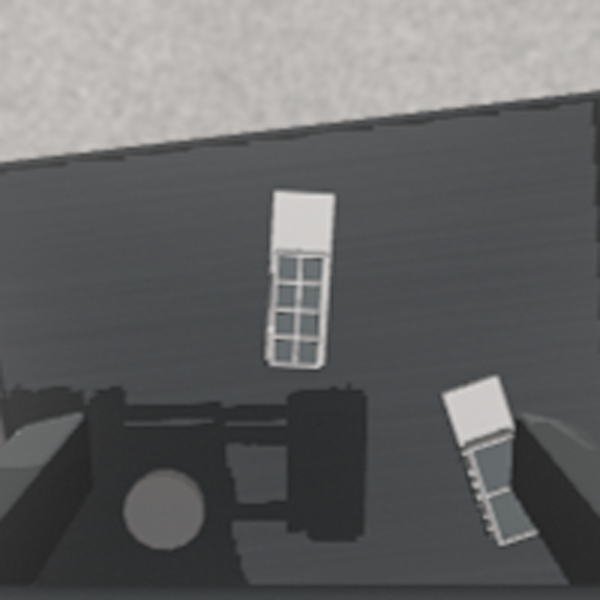

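View pics/w2.png

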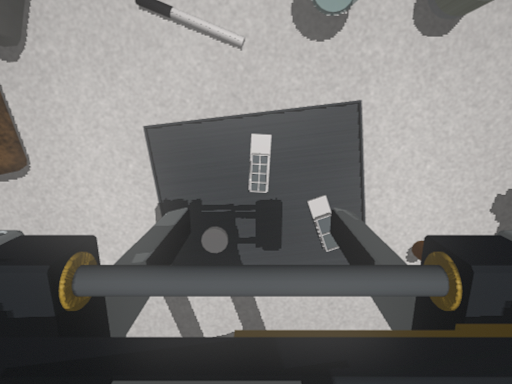

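The slide is at about (260,163) in the wrist image, wells up with the tab pointing up the image. The two-well slide is at (324,224) and the dish at (214,240). I'll fit the slide's pose from its corners.

```bash
python3 - <<'E'
from h import *
from scipy.optimize import least_squares
d=dict(np.load('w2.npz')); T=np.eye(4);T[:3,:3]=R.from_euler('xyz',[-1.572,0,-1.569]).as_matrix();T[:3,3]=[.5559,.2202,.2];d['T']=T;np.savez('w2',**d)
full=lambda a:(a[0]/3+160,a[1]/3+70)
obs=[((274,191),(38,13,7)),((335,194),(38,-13,7)),((278,250),(13,11,17)),((330,252),(13,-11,17)),((266,363),(-37,11,17)),((323,366),(-37,-11,17))]
def res(p,fl=False):
    c,s=np.cos(p[2]),np.sin(p[2]); r=[]
    for uv,m in obs:
        m=np.array(m)/1000; P=[p[0]+c*m[0]-s*m[1],p[1]+s*m[0]+c*m[1],m[2]]
        r.append(proj('w2',P)-full(uv))
    r=np.array(r); return r if fl else r.ravel()
f=least_squares(res,[.568,.222,0],loss='soft_l1');p=f.x
print(p,np.degrees(p[2])); print(np.round(res(p,True),1).tolist())
c,s=np.cos(p[2]),np.sin(p[2]);g=[p[0]-.012*c,p[1]-.012*s];print('block',g)
plan([g[0],g[1],.06],-90+np.degrees(p[2])); 
E
```

```text
[ 0.56707696  0.2199928  -0.0516173 ] -2.957453570026792
[[0.5, -0.5], [0.2, -0.4], [-0.4, 0.1], [-0.6, 0.4], [1.7, 0.2], [-0.6, 0.1]]
block [np.float64(0.5550929432299253), np.float64(0.22061193217022515)]
t 5.25 tool [0.5569 0.2174 0.2011] [-8.993e+01 -1.000e-02 -9.014e+01] F [0.  0.2 0.5] shift [ -3.2 141.1  -2. ] turn [-0.07  2.81  0.01]
```

```bash
python3 -m creep '[[-3,55,-1,0,2.8,0,130],[-3,110,-1.5,0,2.8,0,130],[-3,145,-1.5,0,2.8,0,130],[-3,145,-1.5,0,2.8,0,130]]'; python3 - <<'E'
from h import *
o=robot.get_obs();s=snap('wrist','w3')
for i in range(3):
    r=robot.landmark_of(['slide_eight','slide_corner','slide_eight'][i],'wrist'); print([(np.round(q['point'],4).tolist(),round(q['p'],2)) for q in r[:2]])
print(o['tool_pos'],o['width'])
T=np.eye(4);T[:3,:3]=R.from_euler('xyz',o['ee_rot']).as_matrix();T[:3,3]=o['tool_pos']
np.savez('w3',T=T,M=s['mount'],K=[s['fx'],s['fy'],s['cx'],s['cy']])
plan([.555,.221,.0085],-93)
E
```

```text
time: 5.75
tool_pos: [0.5527, 0.2202, 0.052]
ee_rot: [-1.578, -0.003, -1.621]
wrist_force: [0.1, -0.1, -0.5]
width: 0.057
[([0.5628, 0.2235, 0.0023], 0.74)]
[([0.6036, 0.2308, 0.0039], 0.66)]
[([0.5628, 0.2235, 0.0023], 0.74)]
[0.55266108 0.22016761 0.05197947] 0.0570004042844161
t 5.95 tool [0.5571 0.2223 0.0584] [-8.971e+01  9.000e-02 -9.284e+01] F [ 0.2 -0.3  0.2] shift [ 1.5 49.9 -2.3] turn [-0.29  0.16 -0.09]
```

View pics/w3.png

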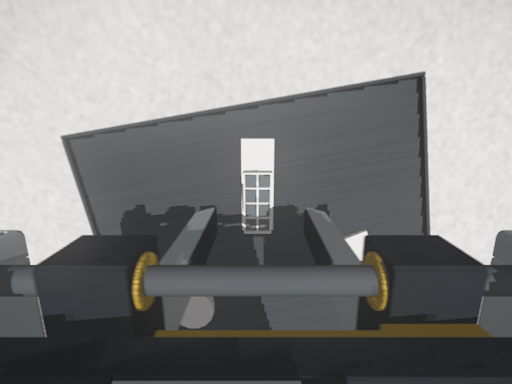

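```bash
python3 -m creep '[[1,20,-2,0,0,0,130],[1,34,-2,0,0,0,130],[1,42,-2,0,0,0,130],[1,45,-2,0,0,0,130],[1,46,-2,0,0,0,130]]'; python3 - <<'E'
from h import *
s=snap('wrist','w4')
s=snap('side','s4');cv2.imwrite('pics/s4b.png',cv2.resize(s['color'][200:340,180:350],None,fx=4,fy=4,interpolation=cv2.INTER_CUBIC))
plan([.555,.221,.0085],-93)
E
```

```text
time: 6.58
tool_pos: [0.5533, 0.2214, 0.0095]
ee_rot: [-1.57, 0.0, -1.62]
wrist_force: [-0.1, -0.0, 0.0]
width: 0.046
t 6.67 tool [0.5534 0.2214 0.0097] [-8.996e+01  1.000e-02 -9.279e+01] F [ 0.  -0.5 -1. ] shift [0.4 1.2 1.7] turn [-0.04  0.21 -0.01]
```

View pics/w4.png

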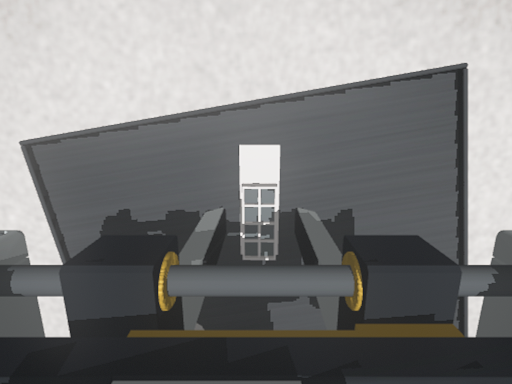

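View pics/s4b.png

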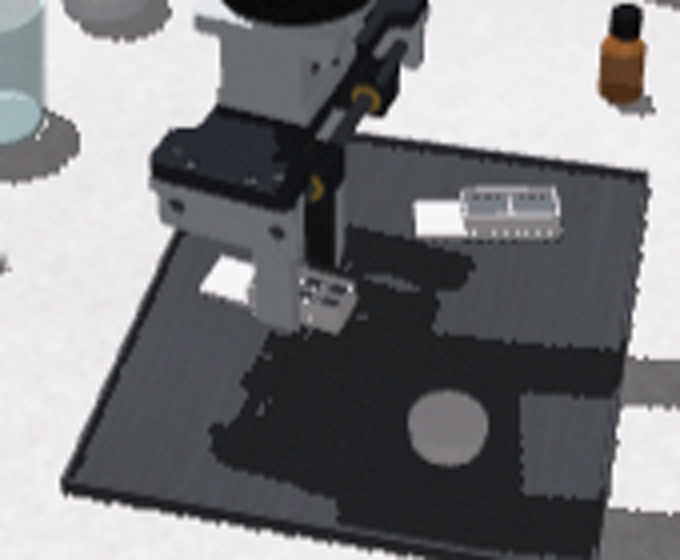

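The slide sits between the open fingers (wrist columns 240–280, tips at about 222 and 298), and the side view agrees. Closing now.

```bash
python3 -m creep '[[0,0.7,1.5,0,0,0,150],[0,0.7,1.5,0,0,0,200],[0,0.7,1.5,0,0,0,230],[0,0.7,1.5,0,0,0,230],[0,0.7,1.5,0,0,0,230]]';python3 -m creep '[[0,0,0,0,0,0,230],[0,0,0,0,0,0,230],[0,-5,0,0,0,0,230],[0,-10,0,0,0,0,230],[0,-14,0,0,0,0,230]]'; python3 - <<'E'
from h import *
s=snap('wrist','w5')
s=snap('side','s5');cv2.imwrite('pics/s5b.png',cv2.resize(s['color'][200:340,180:350],None,fx=4,fy=4,interpolation=cv2.INTER_CUBIC))
print(robot.get_obs()['width'])
plan([.555,.221,.0085],-93)
E
```

```text
time: 7.3
tool_pos: [0.5546, 0.2213, 0.0087]
ee_rot: [-1.571, 0.0, -1.62]
wrist_force: [-0.1, -0.8, 0.3]
width: 0.0214
time: 7.92
tool_pos: [0.5547, 0.2213, 0.0232]
ee_rot: [-1.57, 0.0, -1.62]
wrist_force: [-1.1, 0.6, 0.3]
width: 0.0216
0.021345293156193667
t 8.03 tool [0.5551 0.2214 0.0235] [-8.991e+01  2.000e-02 -9.279e+01] F [ 0.2 -0.1  0.1] shift [ 0.4 15.  -0.1] turn [-0.09  0.21 -0.02]
```

View pics/w5.png

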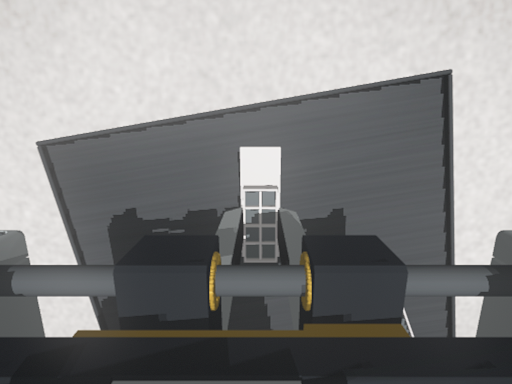

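View pics/s5b.png

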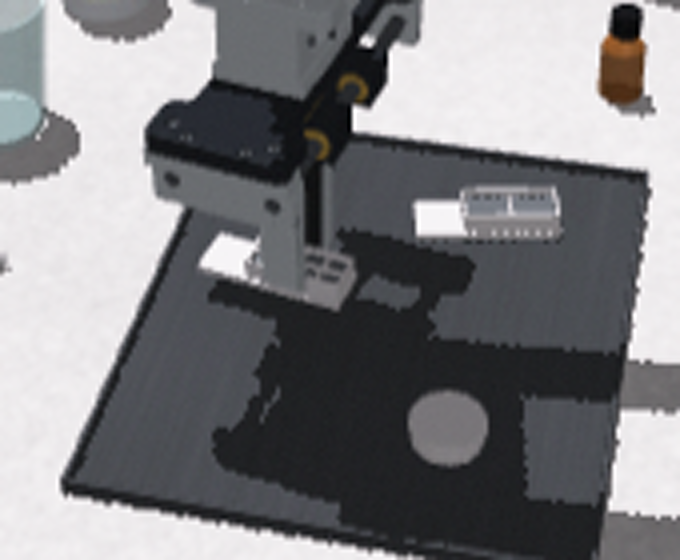

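The slide is held (21.4 mm) and lifted level, with the tab square in the image at (240–280, 147). I'll carry it to a waypoint in front of the clip.

```bash
python3 - <<'E'
from h import *
o=robot.get_obs()
T=np.eye(4);T[:3,:3]=R.from_euler('xyz',o['ee_rot']).as_matrix();T[:3,3]=o['tool_pos']
M=robot.snapshot('wrist');np.savez('w5',T=T,M=M['mount'],K=[M['fx'],M['fy'],M['cx'],M['cy']])
for uv in [(240,147.5),(280,147.5)]:
    p=ray('w5',uv,o['tool_pos'][2]-.0017); print(np.linalg.inv(T)@np.append(p,1))
plan([.4827,-.2247,.20],-100.7)
E
```

```text
[-0.01289099  0.00177974  0.04977529  1.        ]
[0.01256343 0.00176885 0.04979167 1.        ]
t 8.07 tool [0.5548 0.2214 0.0231] [-8.995e+01  1.000e-02 -9.279e+01] F [ 0.  -0.6 -1.7] shift [ 449.  -177.   -50.1] turn [-0.05  7.91 -0.01]
```

```bash
python3 -m creep '[[0,-45,0,0,0,0,230],[0,-95,-2,0,0,0,230],[10,-140,-5,0,0,0,230],[50,-170,-10,0,1,0,230],[100,-177,-15,0,2,0,230]]'; python3 -m creep '[[50,0,-7,0,1,0,230],[100,0,-14,0,2,0,230],[150,0,-20,0,3,0,230],[200,0,-25,0,4,0,230],[250,0,-30,0,5,0,230]]'; python3 -c "
from h import *
plan([.4827,-.2247,.20],-100.7);print(robot.get_obs()['width'])"
```

```text
time: 8.7
tool_pos: [0.5357, 0.1219, 0.2028]
ee_rot: [-1.565, 0.001, -1.653]
wrist_force: [0.5, -0.6, -0.4]
width: 0.0218
time: 9.32
tool_pos: [0.4832, -0.126, 0.1996]
ee_rot: [-1.571, -0.0, -1.742]
wrist_force: [1.4, 0.4, -1.2]
width: 0.0213
t 9.32 tool [ 0.4832 -0.126   0.1996] [-8.999e+01 -1.000e-02 -9.982e+01] F [ 1.4  0.4 -1.2] shift [97.4 -0.4 16.3] turn [-0.01  0.88  0.01]
0.021342406588599653
```

```bash
python3 -m creep '[[45,0,8,0,0.5,0,230],[80,0,14,0,0.9,0,230],[96,15,16,0,0.9,0,230],[97,27,16,0,0.9,0,230],[97,30,16,0,0.9,0,230]]'; python3 -m creep '[[0,0,0,0,0,0,230],[0,0,0,0,0,0,230]]'; python3 - <<'E'
from h import *
o=robot.get_obs();s=snap('wrist','w6')
T=np.eye(4);T[:3,:3]=R.from_euler('xyz',o['ee_rot']).as_matrix();T[:3,3]=o['tool_pos']
np.savez('w6',T=T,M=s['mount'],K=[s['fx'],s['fy'],s['cx'],s['cy']])
cv2.imwrite('pics/w6b.png',cv2.resize(s['color'][40:240,160:360],None,fx=3,fy=3,interpolation=cv2.INTER_CUBIC))
plan([.4827,-.2247,.20],-100.7);print(robot.get_obs()['width'])
for n in ['slide_corner','guide_corner','clip_lip','microscope']:
    r=robot.landmark_of(n,'wrist'); print(n,[(np.round(q['point'],4).tolist(),round(q['p'],2)) for q in r[:2]])
E
```

```text
time: 9.95
tool_pos: [0.4823, -0.2211, 0.1675]
ee_rot: [-1.574, 0.002, -1.756]
wrist_force: [0.1, 0.1, -0.5]
width: 0.0217
time: 10.2
tool_pos: [0.4836, -0.2221, 0.1703]
ee_rot: [-1.57, -0.0, -1.756]
wrist_force: [-0.2, -0.3, -0.2]
width: 0.022
t 10.25 tool [ 0.4836 -0.2223  0.1703] [-8.9930e+01 -3.0000e-02 -1.0063e+02] F [-0.  -1.3 -0.1] shift [  2.6 -29.6  -0.4] turn [-0.07  0.07  0.03]
0.021221483396992216
slide_corner [([0.5325, -0.2202, 0.1654], 0.9)]
guide_corner [([0.5722, -0.2201, 0.1212], 0.56)]
clip_lip [([0.5491, -0.2305, 0.1234], 0.69)]
microscope [([0.5429, -0.2333, 0.0011], 0.7)]
```

View pics/w6b.png

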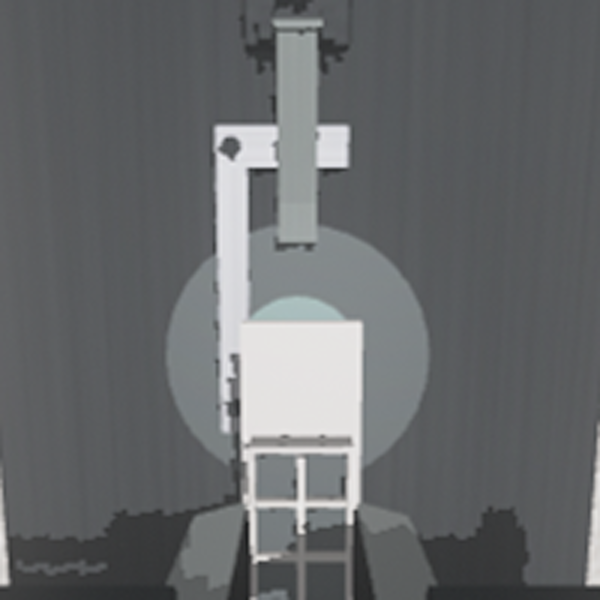

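The tab is at zoom (241–362, 322) and parallel to the side guide (inner edge at column 249). The clip lip is at (275–317, 242). Next I'll fit the relative pose.

```bash
cat > fit.py <<'E'
from h import *
from scipy.optimize import least_squares
def fit(f,obs,p0):
    def res(p,fl=False):
        c,s=np.cos(p[2]),np.sin(p[2]); r=[]
        for uv,m in obs:
            m=np.array(m)/1000; P=[p[0]+c*m[0]-s*m[1],p[1]+s*m[0]+c*m[1],m[2]]
            r.append(proj(f,P)-uv)
        r=np.array(r); return r if fl else r.ravel()
    q=least_squares(res,p0,loss='soft_l1').x; print(q,np.degrees(q[2]),np.round(res(q,True),1).tolist()); return q
def inmic(q,P):
    c,s=np.cos(q[2]),np.sin(q[2]); d=np.array(P)[:2]-q[:2]; return np.array([c*d[0]+s*d[1],-s*d[0]+c*d[1]])*1000
E
python3 - <<'E'
from fit import *
F=lambda a:np.array([a[0]/3+160,a[1]/3+40])
obs=[(F(a),b) for a,b in [((215,125),(31,21,121)),((350,125),(31,-13,121)),((350,167),(23,-13,121)),((249,168),(23,13,121)),((221,432),(-47,21,121)),((275,241),(4,5,124)),((317,241),(4,-5,124))]]
q=fit('w6',obs,[.5445,-.2333,-.187])
T=np.load('w6.npz')['T']
for u in [(241,322),(362,322),(359,505),(243,440)]:
    P=ray('w6',F(u),T[2,3]-.0017); print(u,inmic(q,P))
print('tcp',inmic(q,T[:3,3]))
E
```

```text
[ 0.5452943  -0.23270205 -0.19064931] -10.923401074774999 [[0.3, 2.2], [-0.2, 2.5], [-0.4, -0.6], [-0.5, -1.1], [-0.1, -0.6], [1.2, -0.1], [0.0, -0.0]]
(241, 322) [-12.81961776  11.84405473]
(362, 322) [-12.66468077 -13.81633459]
(359, 505) [-53.26329789 -14.06852505]
(243, 440) [-38.52824808  11.65725799]
tcp [-62.60071399  -1.24351551]
```

```bash
python3 -m creep '[[0.7,14,0,0,-0.2,0,230],[0.7,27,0,0,-0.2,0,230],[0.7,36,0,0,-0.2,0,230],[0.7,40,0,0,-0.2,0,230],[0.7,42,0,0,-0.2,0,230]]'; python3 -m creep '[[0,0,0,0,0,0,230],[0,0.7,0,0,0,0,230],[0,1.4,0,0,0,0,230]]';  python3 -m creep '[[0,0.5,0,0,0,0,230],[0,1,0,0,0,0,230]]'
```

```text
time: 11.08
tool_pos: [0.483, -0.2235, 0.1273]
ee_rot: [-1.571, 0.0, -1.754]
wrist_force: [0.0, -0.5, -0.1]
width: 0.0216
time: 11.45
tool_pos: [0.4832, -0.2236, 0.1266]
ee_rot: [-1.57, -0.0, -1.754]
wrist_force: [0.6, -0.6, -0.4]
width: 0.0215
time: 11.7
tool_pos: [0.483, -0.2235, 0.1252]
ee_rot: [-1.571, -0.0, -1.754]
wrist_force: [0.0, -0.7, 0.2]
width: 0.0216
```

```bash
python3 -m creep '[[0,0.5,0,0,0,0,230],[0,1,0,0,0,0,230]]'; python3 -c "
from h import *
plan([.4827,-.2247,.1237],-100.9)"
```

```text
time: 11.95
tool_pos: [0.483, -0.2235, 0.1242]
ee_rot: [-1.571, -0.0, -1.754]
wrist_force: [-0.7, 1.1, -0.1]
width: 0.0217
t 11.95 tool [ 0.483  -0.2235  0.1242] [ -90.     -0.   -100.49] F [-0.7  1.1 -0.1] shift [ 1.3  0.5 -0.1] turn [-0.    0.41  0.  ]
```

```bash
python3 -m creep '[[0,0.2,0,0,0.5,0,230],[0,0.4,0,0,0.5,0,230],[0,0.4,0,0,0.5,0,230]]'; python3 -m creep '[[0,0.3,0,0,0,0,230],[0,0.5,0,0,0,0,230],[0,0.5,0,0,0,0,230]]'
```

```text
time: 12.32
tool_pos: [0.483, -0.2235, 0.1239]
ee_rot: [-1.571, -0.0, -1.763]
wrist_force: [0.1, 0.3, 0.1]
width: 0.022
time: 12.7
tool_pos: [0.4831, -0.2235, 0.1237]
ee_rot: [-1.57, -0.0, -1.763]
wrist_force: [-0.9, 0.6, 2.3]
width: 0.0215
```

Contact with the stage is light (2.3 N), at the height I expected. Sliding forward under the clip.

```bash
python3 -m creep '[[0,0.2,3,0,0,0,230],[0,0.2,7,0,0,0,230],[0,0.2,11,0,0,0,230],[0,0.2,14,0,0,0,230],[0,0.2,15,0,0,0,230]]'; python3 - <<'E'
from fit import *
o=robot.get_obs();s=snap('wrist','w7')
T=np.eye(4);T[:3,:3]=R.from_euler('xyz',o['ee_rot']).as_matrix();T[:3,3]=o['tool_pos']
np.savez('w7',T=T,M=s['mount'],K=[s['fx'],s['fy'],s['cx'],s['cy']])
cv2.imwrite('pics/w7b.png',cv2.resize(s['color'][40:240,160:360],None,fx=3,fy=3,interpolation=cv2.INTER_CUBIC))
plan([.4827,-.2247,.1237],-100.9)
print(inmic([.5453,-.2327,-.19065],o['tool_pos']))
E
```

```text
time: 13.32
tool_pos: [0.4978, -0.2265, 0.1237]
ee_rot: [-1.571, -0.0, -1.763]
wrist_force: [-4.6, 0.9, 5.5]
width: 0.0215
t 13.38 tool [ 0.4979 -0.2266  0.1236] [-9.0010e+01 -3.0000e-02 -1.0099e+02] F [-3.6  1.3  6. ] shift [  1.1  -0.1 -15.3] turn [ 0.01 -0.09  0.03]
[-47.77251428  -2.93802547]
```

View pics/w7b.png

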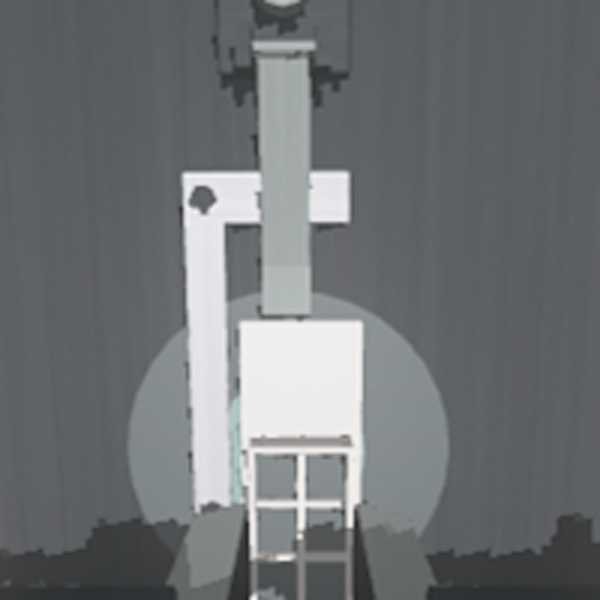

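The tab lies flat with its end about 1 mm short of the lip (lip end at row 316, tab edge at row 322). It is about 2.8 mm clear of the side guide (columns 227 and 240) and parallel to it. Pushing on in stages.

```bash
python3 -m creep '[[-0.3,-0.1,1.5,0,0,0,230],[-0.6,-0.1,3,0,0,0,230],[-0.9,-0.1,4.5,0,0,0,230],[-1.2,-0.1,6,0,0,0,230]]'; python3 -m creep '[[0,0,1,0,0,0,230],[0,0,2,0,0,0,230],[0,0,3,0,0,0,230]]'
```

```text
time: 13.88
tool_pos: [0.5026, -0.2267, 0.1237]
ee_rot: [-1.574, -0.001, -1.763]
wrist_force: [-8.0, 1.4, 8.1]
width: 0.0217
time: 14.25
tool_pos: [0.5045, -0.2268, 0.1237]
ee_rot: [-1.576, -0.001, -1.763]
wrist_force: [-9.5, 1.0, 10.0]
width: 0.0216
```

```bash
cat > look.py <<'E'
import sys
from fit import *
n=sys.argv[1]
o=robot.get_obs();s=snap('wrist',n)
T=np.eye(4);T[:3,:3]=R.from_euler('xyz',o['ee_rot']).as_matrix();T[:3,3]=o['tool_pos']
np.savez(n,T=T,M=s['mount'],K=[s['fx'],s['fy'],s['cx'],s['cy']])
cv2.imwrite(f'pics/{n}b.png',cv2.resize(s['color'][40:240,160:360],None,fx=3,fy=3,interpolation=cv2.INTER_CUBIC))
print(o['time'],inmic([.5453,-.2327,-.19065],o['tool_pos']),o['tool_pos'],np.degrees(o['ee_rot']),o['wrist_force'])
E
python3 look.py w8
```

```text
14.25 [-41.1698361   -1.92311611] [ 0.50451168 -0.2267867   0.12367324] [-9.03188780e+01 -3.57511108e-02 -1.01016404e+02] [-9.46703398  0.99196406  9.96476008]
```

View pics/w8b.png

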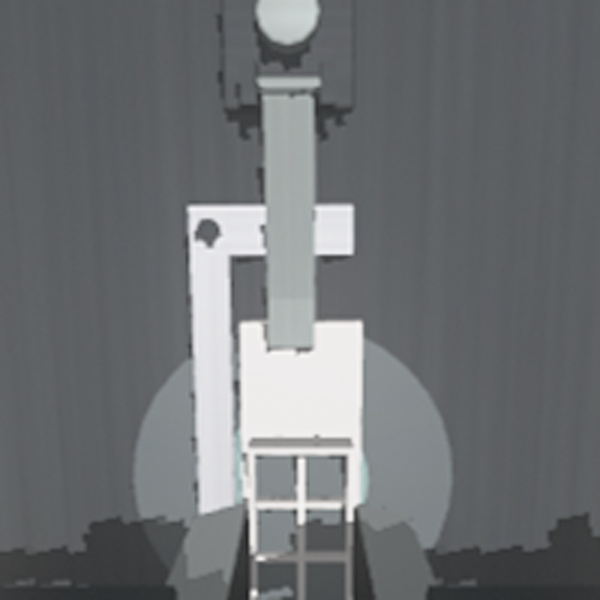

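The clip lip is over the tab now (about 6 mm in), and the slide hasn't slipped in the grip. I'll ease the down-pressure and go on.

```bash
python3 -m creep '[[-0.2,-0.3,1,0,0,0,230],[-0.2,-0.4,2,0,0,0,230],[-0.2,-0.4,3,0,0,0,230],[-0.2,-0.4,4,0,0,0,230]]'; python3 -m creep '[[0,0,1,0,0,0,230],[0,0,2,0,0,0,230],[0,0,3,0,0,0,230]]'
```

```text
time: 14.8
tool_pos: [0.5077, -0.2271, 0.1237]
ee_rot: [-1.578, -0.0, -1.763]
wrist_force: [-10.4, 2.4, 8.5]
width: 0.0217
time: 15.18
tool_pos: [0.5086, -0.2273, 0.1237]
ee_rot: [-1.583, -0.0, -1.763]
wrist_force: [-16.0, 3.4, 11.3]
width: 0.0215
```

The tool is being pitched about 0.7° nose-down by the push, which adds drag. I'll level it with a small counter-turn and ease upward.

```bash
python3 -m creep '[[0,-0.2,0,0.4,0,0,230],[0,-0.3,0,0.8,0,0,230],[0,-0.3,0,0.8,0,0,230]]'
```

```text
time: 15.55
tool_pos: [0.512, -0.2278, 0.1237]
ee_rot: [-1.561, -0.0, -1.763]
wrist_force: [-6.4, 1.6, 6.1]
width: 0.0216
```

```bash
python3 look.py w9
```

```text
15.55 [-33.66514935  -1.49749171] [ 0.51196105 -0.22779091  0.12368232] [-8.94488749e+01 -7.56221072e-03 -1.01007549e+02] [-6.3549067   1.58663108  6.0859202 ]
```

View pics/w9b.png

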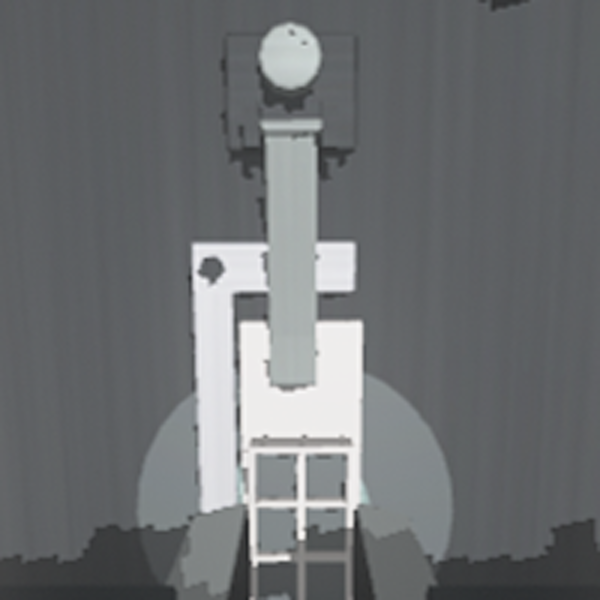

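The clip is now on the tab (lip at row 385, tab end at row 322). The end stop is about 6.4 mm ahead (row 292) and the side guide about 1.5 mm to the left (columns 233 and 240). Continuing, with a drift towards the guide.

```bash
python3 -m creep '[[-0.3,-0.2,1,-0.3,0,0,230],[-0.6,-0.2,2,-0.3,0,0,230],[-0.9,-0.2,3,-0.3,0,0,230],[-1.2,-0.2,4,-0.3,0,0,230]]'; python3 look.py w10
```

```text
time: 16.1
tool_pos: [0.5163, -0.2277, 0.1237]
ee_rot: [-1.566, -0.001, -1.763]
wrist_force: [-6.7, -0.9, 4.6]
width: 0.0214
16.1 [-29.43275893  -0.62982639] [ 0.51628117 -0.22774099  0.12368647] [-8.97442625e+01 -3.77088702e-02 -1.01020729e+02] [-6.70933933 -0.89289634  4.58914793]
```

View pics/w10b.png

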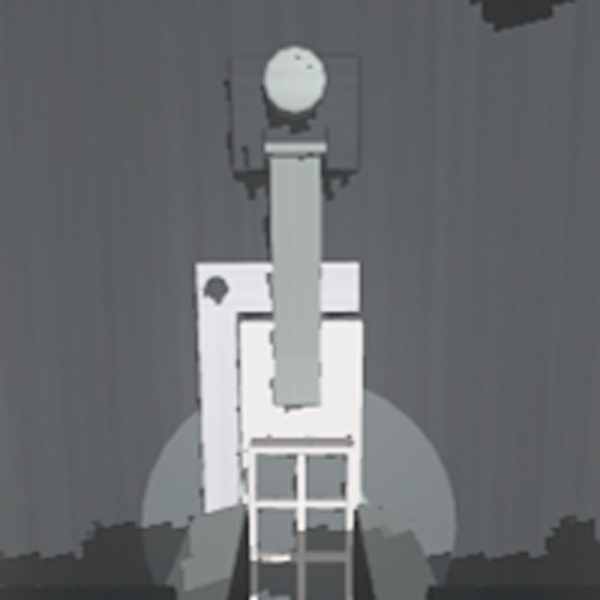

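```bash
python3 -m creep '[[-0.2,-0.1,0.7,0,0,0,230],[-0.4,-0.1,1.4,0,0,0,230],[-0.5,-0.1,2,0,0,0,230]]'
```

```text
time: 16.52
tool_pos: [0.5183, -0.2276, 0.1237]
ee_rot: [-1.567, -0.001, -1.763]
wrist_force: [-6.1, 0.4, 4.6]
width: 0.0214
```

```bash
python3 -m creep '[[-0.1,0,0.5,0,0,0,230],[-0.2,0,1,0,0,0,230]]'; python3 look.py w11
```

```text
time: 16.77
tool_pos: [0.5184, -0.2277, 0.1237]
ee_rot: [-1.569, -0.001, -1.763]
wrist_force: [-8.6, 1.0, 6.2]
width: 0.0214
16.775 [-27.34278047  -0.14113154] [ 0.51842589 -0.2276572   0.1236908 ] [-8.98726773e+01 -5.64066150e-02 -1.01026218e+02] [-8.64687403  1.03526213  6.21766294]
```

View pics/w11b.png

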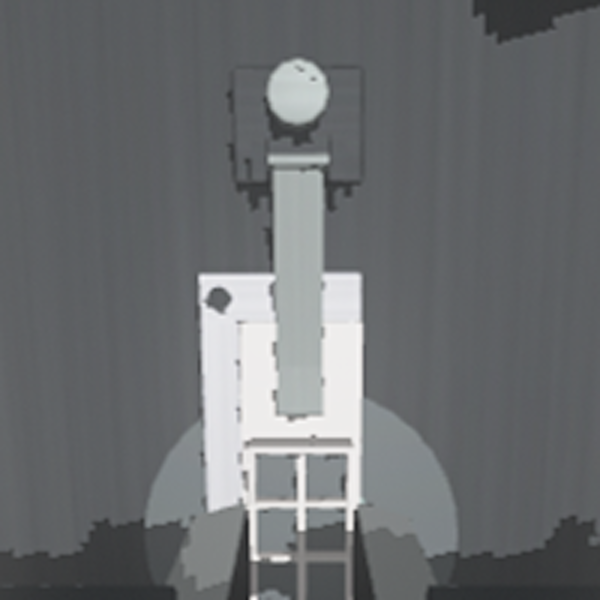

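The tab's end is on the stop: a 1 mm command gave 0.1 mm of movement with the force rising, and no gap shows at row 322. Now I'll press it lightly against the side guide.

```bash
python3 -m creep '[[-0.4,0,0,0,0,0,230],[-0.8,0,0,0,0,0,230],[-0.8,0,0,0,0,0,230]]'; python3 look.py w12
```

```text
time: 17.2
tool_pos: [0.5184, -0.2276, 0.1237]
ee_rot: [-1.568, -0.002, -1.764]
wrist_force: [-9.7, -2.4, 4.5]
width: 0.0217
17.2 [-27.34971934  -0.09256397] [ 0.51842828 -0.22760819  0.12368875] [ -89.86305577   -0.14128098 -101.04304969] [-9.73662671 -2.40819342  4.50122829]
```

```bash
python3 -m creep '[[-0.5,0,0,0,0,0,230],[-1.0,0,0,0,0,0,230],[-1.0,0,0,0,0,0,230]]'; python3 look.py w13
```

```text
time: 17.62
tool_pos: [0.5184, -0.2276, 0.1237]
ee_rot: [-1.568, -0.004, -1.764]
wrist_force: [-9.1, -3.7, 4.3]
width: 0.0213
17.625 [-27.3467385   -0.04062489] [ 0.51844105 -0.22755776  0.12371705] [ -89.85574621   -0.24343003 -101.07266745] [-9.08316541 -3.72201085  4.31189456]
```

View pics/w13b.png

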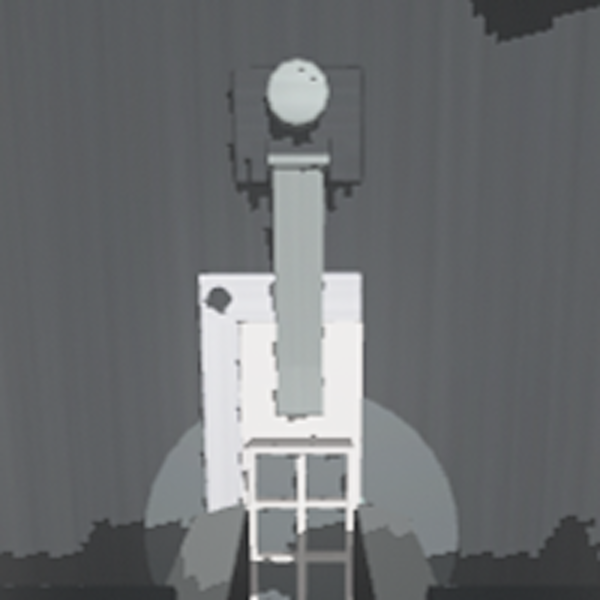

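It's seated on both strips. Before letting go I'll relax the stored forces.

```bash
python3 -m creep '[[0.6,0,-0.5,0,0,0,230],[1.2,-0.1,-1,0,0,0,230],[1.2,-0.1,-1,0,0,0,230]]'; python3 -c "
from fit import *
o=robot.get_obs();print(inmic([.5453,-.2327,-.19065],o['tool_pos']),o['tool_pos'],o['wrist_force'])"
```

```text
time: 18.05
tool_pos: [0.5184, -0.2276, 0.1237]
ee_rot: [-1.566, -0.002, -1.763]
wrist_force: [-5.3, -1.1, 3.3]
width: 0.0217
[-27.36163199  -0.08149007] [ 0.51841868 -0.22759506  0.12369474] [-5.29757294 -1.0866607   3.32715444]
```

```bash
python3 -m creep '[[0.3,-0.1,-0.5,0,0,0,230],[0.3,-0.2,-0.9,0,0,0,230],[0.3,-0.2,-0.9,0,0,0,230]]'; python3 -m creep '[[0,0,0,0,0,0,210],[0,0,0,0,0,0,190],[0,0,0,0,0,0,170],[0,0,0,0,0,0,150],[0,0,0,0,0,0,150]]'; python3 look.py w14
```

```text
time: 18.42
tool_pos: [0.5184, -0.2276, 0.1237]
ee_rot: [-1.564, -0.002, -1.763]
wrist_force: [-4.6, -3.6, -0.7]
width: 0.0218
time: 19.05
tool_pos: [0.5196, -0.2266, 0.1248]
ee_rot: [-1.561, 0.0, -1.762]
wrist_force: [0.5, 0.1, -0.6]
width: 0.0386
19.05 [-26.40773235   1.16493442] [ 0.51959149 -0.22655198  0.1247509 ] [-8.94474209e+01  1.77284303e-02 -1.00971001e+02] [ 0.53548434  0.13667544 -0.56709289]
```

View pics/w14b.png

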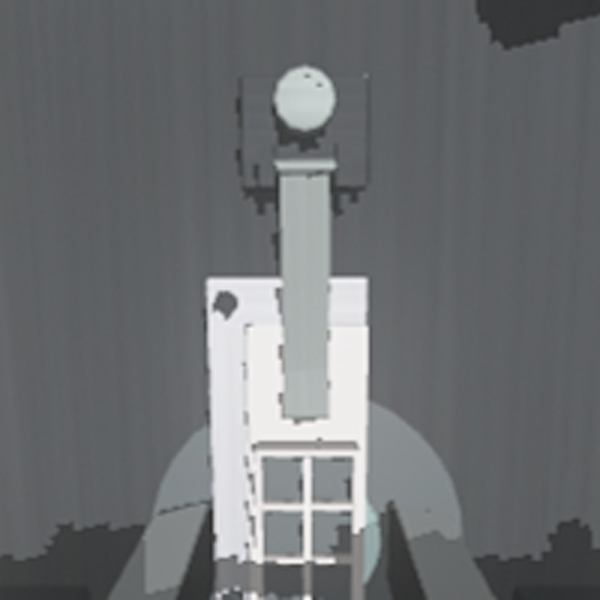

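Released. Lifting straight up for a clear look.

```bash
python3 -m creep '[[0,-8,0,0,0,0,150],[0,-30,0,0,0,0,130],[0,-60,-10,0,0,0,100],[0,-85,-25,0,0,0,60],[0,-90,-30,0,0,0,60]]'; python3 -m creep '[[0,0,0,0,0,0,60],[0,0,0,0,0,0,60]]'; python3 look.py w15; python3 - <<'E'
from h import *
for c in ['wrist','scene','side']:
    if c!='wrist':
        s=snap(c,c+'15')
    for n in ['slide_corner','guide_corner','slide_eight','slide_two','dish']:
        r=robot.landmark_of(n,c); print(c,n,[(np.round(q['point'],4).tolist(),round(q['p'],2)) for q in r[:2]])
for c,b in [('scene',(60,130,150,280)),('side',(100,200,250,390))]:
    im=cv2.imread(f'pics/{c}15.png')[b[0]:b[1],b[2]:b[3]]; cv2.imwrite(f'pics/{c}15b.png',cv2.resize(im,None,fx=5,fy=5,interpolation=cv2.INTER_CUBIC))
E
```

```text
time: 19.73
tool_pos: [0.4896, -0.2214, 0.2175]
ee_rot: [-1.557, -0.002, -1.763]
wrist_force: [1.1, 0.1, -0.0]
width: 0.0704
time: 19.98
tool_pos: [0.4886, -0.2207, 0.2128]
ee_rot: [-1.564, 0.001, -1.763]
wrist_force: [-0.3, 0.1, 0.1]
width: 0.0717
19.975 [-57.89946306   1.02861444] [ 0.48864452 -0.22071824  0.21279984] [-8.96249308e+01  4.57685351e-02 -1.00991328e+02] [-0.25247969  0.14643744  0.10982001]
wrist slide_corner [([0.5693, -0.2248, 0.1202], 0.84)]
wrist guide_corner [([0.5696, -0.2208, 0.1214], 0.96)]
wrist slide_eight [([0.5225, -0.2264, 0.1167], 0.75)]
wrist slide_two []
wrist dish []
scene slide_corner [([0.5682, -0.2257, 0.1191], 0.81)]
scene guide_corner [([0.5727, -0.2228, 0.1159], 0.67)]
scene slide_eight [([0.5293, -0.2291, 0.1154], 0.68)]
scene slide_two [([0.4761, 0.1289, 0.0042], 0.77)]
scene dish [([0.5475, -0.2319, 0.1273], 0.7), ([0.4634, 0.2877, 0.001], 0.66)]
side slide_corner [([0.5692, -0.2214, 0.1206], 0.52)]
side guide_corner [([0.5645, -0.2239, 0.1204], 0.93)]
side slide_eight [([0.5306, -0.228, 0.1213], 0.64)]
side slide_two [([0.4826, 0.128, 0.0049], 0.58)]
side dish [([0.4561, 0.2825, -0.0001], 0.79), ([0.4835, 0.1304, 0.0037], 0.56)]
```

View pics/w15b.png

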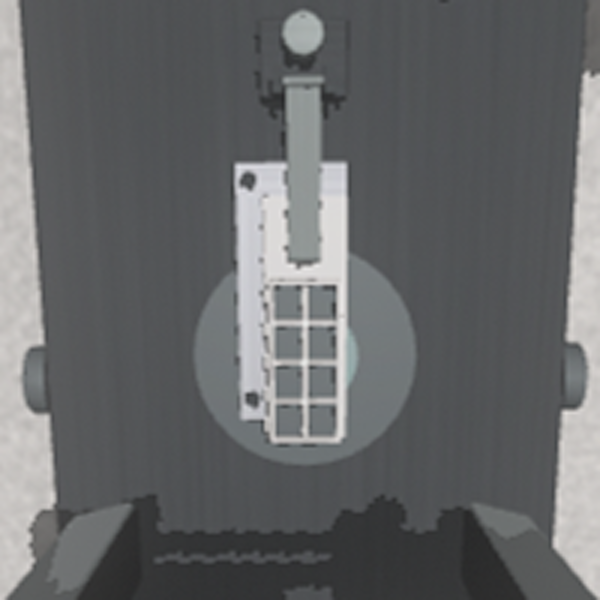

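View pics/side15b.png

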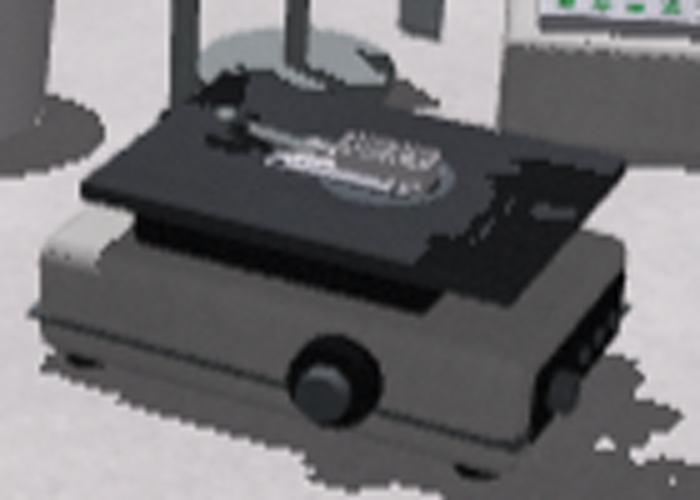

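View pics/scene15b.png

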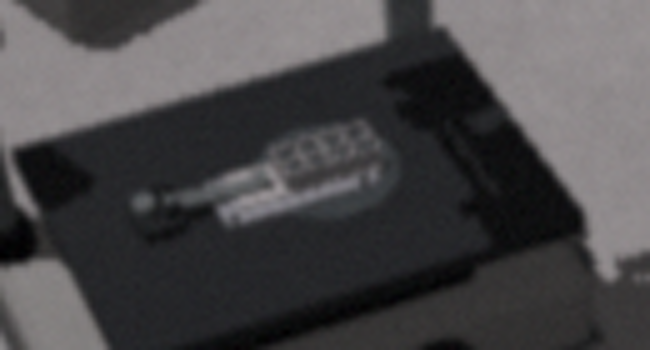

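```bash
python3 - <<'E'
import cv2
im=cv2.imread('pics/w15.png')[88:192,230:285]; a=cv2.resize(im,None,fx=5.5,fy=5.5,interpolation=cv2.INTER_NEAREST)
im=cv2.imread('pics/w14.png')[125:240,220:290]; b=cv2.resize(im,None,fx=5,fy=5,interpolation=cv2.INTER_NEAREST)
import numpy as np
h=max(a.shape[0],b.shape[0]);p=lambda x:cv2.copyMakeBorder(x,0,h-x.shape[0],0,10,0)
cv2.imwrite('pics/z.png',np.hstack([p(a),p(b)]))
E
```

```text
(no output)
```

View pics/z.png

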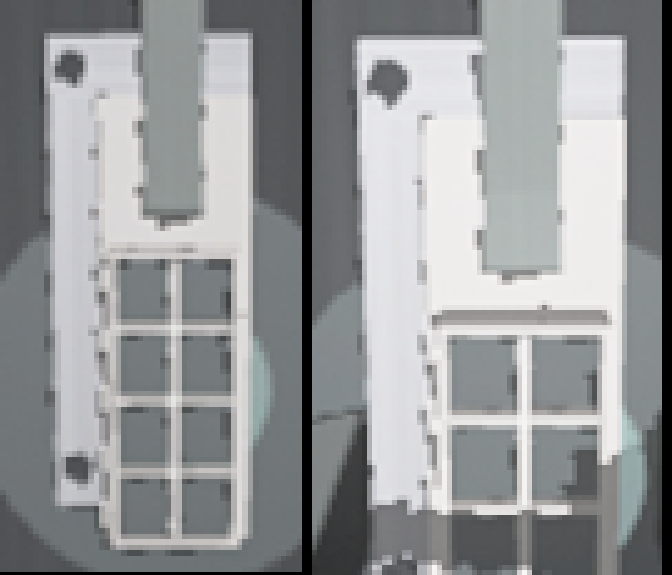

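The close-up shows no gap at the end stop or along the side guide. The slide's right edge lines up with the end of the stop (both at y −13), and the clip lies on the tab. Handing in.

```bash
python3 -c "
from bench import robot
o=robot.get_obs();print(o['time'],o['wrist_force']);print(robot.close_job())"
```

```text
20.875 [ 0.29205349  0.56551857 -0.00308492]
the job is handed in; nothing more can be done
None
```

The eight-well slide is on the stage and the job is handed in at 20.9 s. The hand-in reports no verdict, so I'm going by my own checks.

**What I did:** I gripped the slide across its wells, carried it level and set it down lightly in front of the clip (about 2 N). Then I slid it under the clip, pushed it against the end stop, pressed it against the side guide, eased off and let go. The highest push I read was about 20 N (16 N forward, 11 N up), as the clip rode up onto the tab. Near there the push pitched the tool about 0.7° nose-down, so I levelled it with a small counter-turn.

**Last checks:**
- **Seating:** Close-up wrist pictures after release show no visible gap at the end stop or the side guide. The slide is parallel to the guide, the clip lies on the tab, and the slide's right edge lines up with the end of the stop.
- **Robot clear:** The gripper is open and about 90 mm above the slide, with the wrist force near zero.
- **Other things:** The networks still place the two-well slide and the dish within a few mm of where they were. I did not re-measure the bottles, marker and beaker, and the arm never went near them.

**Disagreements:** The networks put the slide's corner and the guide corner 3 to 5 mm apart, depending on the camera. The differences don't agree in direction and are about their stated 4 mm accuracy, so I relied on the close-ups and on the slide stopping against both strips. I could not measure the clip angle directly; I judged it only from the clip resting on the tab.

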